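# Try a rebuilt check valve by hand

### The arm

A 7-joint arm with a two-finger parallel gripper is mounted at the origin on the work surface. World frame = base frame: x ahead of the robot, y to its left, z up, the work surface at z = 0. Lengths are in m, angles in rad, forces in N, time in s.
With the tool pointing down it reaches from about 0.4 to 0.9 m from the base axis. Payload 5.6 kg.
Tool frame: the origin (TCP) lies midway between the tips of the shut fingers; the grasp point (between the pads) lies 19 mm behind it; z points along the fingers, y is the line along which they close (so a half turn about z gives the same grasp; the last joint's range is limited). The gripper opens to 92 mm and grips with 3 to 60 N. Pads are 20 mm wide; open, the fingers measure 128 mm over their backs; the gripper's body (75 mm by 189 mm) begins 69 mm behind the grasp point.
Start: joints at [-0.043, 0.468, -0.012, 1.603, 0.006, 1.071, -0.056], TCP at [0.65, -0, 0.185] pointing down, gripper open.
Joint ranges: [-2.53, 2.53], [-0.31, 2.02], [-1.57, 1.55], [0.28, 2.44], [-1.29, 4.43], [0.15, 1.84], [-2.92, 2.92]. Speed limits (rad/s): [2.57, 2.57, 3.14, 3.14, 3.14, 3.14, 3.14].

### API

Orientations are given as a 3x3 rotation matrix whose columns are the frame's x, y, z axes.
In Python, from station import env, effector, solver, viewer, workorder, search_frame, tip_of gives the robot as it stands. Calls block until the motion is done:
- env.reach(position, orientation): joint-space move of the TCP to a pose.
- env.movel(position, frame=None, rate=0.15): straight line of the TCP; frame=None keeps the orientation; rate is the mean speed in m/s.
- env.goto_joints(angles): joint-space move.
- effector.release() and effector.grasp(squeeze=None): open the fingers fully, or close them until they stop; squeeze is the grip in N (None keeps the last).
- env.pause(seconds).
- solver.inverse_kinematics(position, orientation): joint angles nearest the present ones, or None.
- env.sense(): the state.
- viewer.read_camera(name): name is "scene" or "side" or "wrist"; returns (picture, depth): 480x640x3 uint8, red, green, blue; 480x640 float32, m along the optical axis (not along the pixel's ray), 0 where there is no reading.
- viewer.camera_info(name): a dict with "intrinsics" (3x3 intrinsics, pixels), "eye" and "rotation" of the camera in the world; the wrist camera has in their place "T_tool_cam" (4x4, takes a point from camera to tool coordinates, whose origin is the TCP and whose axes are the flange's). Camera axes: x right, y up, looking along -z (the intrinsics and any distortion apply to the point x, -y, -z); pixel columns grow to the right and rows downward; lengths in m; the calibration is good to about 2 mm. A picture is of the moment at which its call begins: read the wrist's pose just before it. camera_info takes no time and is no camera call.
A pose or a line that the arm cannot do raises env.PlanningError and nothing moves.
- workorder.finish_job(): hands the job in; it is judged then, once.
Trained networks look in the newest picture that a camera, given by its name, has taken for a name from the list of things; names that differ only in an ending like _2 or _b are one class to them, and where a whole thing is asked for, a point or a joint stands for the part that bears it (a point fixed in the world has none). Each returns a list of dicts, best first, with "score" (0 to 1); they miss things now and then, are a little off and sometimes report something else, mostly with a low value. They report only what shows in the picture. A call takes as long as a camera call. They do not tell look-alikes from the thing itself.
- search_frame(camera, name): "at" ([x, y, z] in m, in world coordinates, good to about 4 mm: the middle of the surface that is visible of it).
- tip_of(camera, name): "at" ([x, y, z] in m, in world coordinates, good to about 4 mm: a listed point, or the origin of a listed thing).
The state is a dict: "t": time; "joint_positions": joint angles; "joint_velocities": joint speeds; "tau": joint torques, N m; "ee_pos": TCP position; "tcp_rot": TCP orientation; "wrist_force": force on the tool from outside, world axes, zero at the start; "moment": the same for the moment, N m; "gripper_width": finger opening in m; "grasp_force": force on a finger pad.
Only numpy, scipy, OpenCV 4.12 (cv2) and the standard library are available. Lean on these libraries where they do the work, as an engineer would, in place of code of your own. Each camera call takes 0.05 s, during which the arm holds its last target. There are 200 camera calls.

### The job

Three check valves stand on the bench with the pump parts. Try the brass-bodied one with closed fingertips: gently press its disc straight down until it is fully open against its stop, let it spring right back shut, then do the same a second time. Leave the valve standing where it is, leave the other two valves and all the other parts alone, and finish clear of everything.

Things in the scene. Friction and masses are not known exactly. Their poses are not given: they have to be found in the camera images.
- brass_valve: The check valve to try: a thick ring-shaped body of yellow brass with a plain steel disc, 127 mm across and 46 mm high, 1.8 kg, standing loose on the bench with the inlet face up. Origin: centre of its underside, z up. In the inlet face is a round bore 62 mm wide; the valve disc fills it 8 mm below the face when shut. Taller fixed equipment (a green pump bearing frame, a black tub, a toolbox, up to 225 mm high) stands at the back and sides, at least 80 mm from its rim.
- brass_disc_face (a point): Centre of the upper face of the brass valve's steel disc (the flat face to press; two thin dark rings and a centre mark on it). It moves with the disc: 38 mm above the bench when shut, about 24 mm when just fully open (the spring cage that carries the disc also gives about 2 mm).
- brass_disc (a joint): How far the brass valve's disc is pressed down, m: 0 = shut against its seat, 0.012 = pressed right down on its stop (fully open). A spring pushes it shut: it starts to move at about 4 N and needs about 10 N when fully open, where it meets a firm, slightly springy stop (beyond that it yields about 1 mm per 6 N); it closes by itself when let go.
- steel_valve: Bystander: check valve of the same shape and size with a bare steel body and a steel disc; same origin.
- steel_disc (a joint): Disc of the steel valve, to be left shut: 0 = shut against its seat, 0.012 = pressed right down on its stop (fully open).
- green_valve: Bystander: check valve of the same shape and size with a green-painted body and a brass disc; same origin.
- green_disc (a joint): Disc of the green valve, to be left shut: 0 = shut against its seat, 0.012 = pressed right down on its stop (fully open).
- cone: Bystander: green cone-shaped pump casting standing on its 160 mm flange, 118 mm high; origin at the centre of its underside.
- bearing: Bystander: steel ball bearing lying flat, 90 mm across, 40 mm bore, 23 mm high; origin at the centre of its underside.
- coupling: Bystander: dark steel half of a jaw coupling, 80 mm across, three jaws upward, 50 mm high; origin at the centre of its underside.
- spanner: Bystander: steel double open-ended spanner, 218 mm long and 46 mm wide at the ends, 9 mm thick, lying flat along its x axis; origin at mid-length, underside.
- hex_key: Bystander: dark L-shaped hex key of 10 mm bar, long leg 105 mm along its x axis, short leg 36 mm along +y at the +x end; origin on the bench under the middle of the long leg.
Mind the look-alikes: they are no part of the job. Of the things shaped like the brass_valve, the yellow one is meant.

How it is judged:
On the way, in this order (a step that is already met when the one before it is completed fails the run):
1. the brass valve's disc is pressed fully open by the fingers (value of joint brass_disc above 0.0095 m and contact force between the fingers and brass_valve above 1 N), for 0.05 s.
2. the disc is let spring shut (value of joint brass_disc below 0.0015 m), for 0.05 s.
3. the disc is pressed fully open a second time (all of step 1), for 0.05 s.
4. the disc is let spring shut again (value of joint brass_disc below 0.0015 m), for 0.05 s.
At the end, for the whole second after the job is handed in: The brass valve stands upright within 15 mm of where it started with its disc shut (within 1.5 mm); the other two valves are shut and they and the other parts are within 10 mm of where they started (value of joint each of brass_disc, steel_disc, green_disc below 0.0015 m and distance of brass_valve from where it was at the start of the episode below 0.015 m and angle between brass_valve's own z axis and vertical below 0.05 rad and linear speed of brass_valve below 0.02 m/s and distance of each of steel_valve, green_valve, cone, bearing, coupling, spanner, hex_key from where it was at the start of the episode below 0.01 m); the robot touches nothing.
It fails at once if the brass valve is pressed harder than 45 N (contact force between the fingers and brass_valve above 45 N).
It fails at once if the brass valve is shifted by more than 15 mm, lifted or tipped (distance of brass_valve from where it was at the start of the episode above 0.015 m or height (world z) of brass_valve above 0.006 m or angle between brass_valve's own z axis and vertical above 0.1 rad).
It fails at once if the disc of another valve is pressed (value of joint any of steel_disc, green_disc above 0.002 m).
It fails at once if another valve is shifted by more than 10 mm (distance of any of steel_valve, green_valve from where it was at the start of the episode above 0.01 m).
It fails at once if another part (cone casting, bearing, coupling half, spanner or hex key) is shifted by more than 10 mm (distance of any of cone, bearing, coupling, spanner, hex_key from where it was at the start of the episode above 0.01 m).
It also fails if it takes over 38 s, if anything falls off the work surface, if the arm or the gripper's body presses on something with over 40 N, if the wrist force passes 120 N, or if a joint passes its speed limit or range.

## Working session

There is one attempt and no reset: what is moved stays moved. The work goes in short steps, each a Python script; the robot and the scene stay as the last script left them, time stands still between calls to the robot, and variables do not carry over. Pictures are saved under pics/ and viewed, at most 10 in all, crops included, and the job is handed in when it is done.

```bash
mkdir -p pics; ls; python3 - <<'E'
from station import *
import cv2,numpy as np
for c in ["scene","wrist"]:
    p,d=viewer.read_camera(c); cv2.imwrite(f"pics/{c}0.png",p[:,:,::-1])
    for n in ["brass_disc_face","brass_valve"]:
        for r in tip_of(c,n): print(c,n,np.round(r["at"],3),round(r["score"],2))
s=env.sense(); print(s["t"],s["ee_pos"],s["gripper_width"],s["wrist_force"]); print(s["tcp_rot"])
E
```

```text
pics
scene brass_disc_face [ 0.492 -0.243  0.039] 0.68
scene brass_disc_face [ 0.207 -0.411  0.036] 0.66
scene brass_valve [ 0.502 -0.243  0.001] 0.87
scene brass_valve [ 0.207 -0.408  0.003] 0.65
wrist brass_disc_face [ 0.496 -0.24   0.038] 0.54
wrist brass_valve [ 0.491 -0.245  0.001] 0.9
0.3 [ 6.49797961e-01 -4.09019156e-05  1.84473196e-01] 0.09207798925256377 [ 0.75614924 -0.50572318 -0.3830908 ]
[[-3.89491075e-06  9.99999834e-01 -5.76252938e-04]
 [ 9.99999998e-01  3.85769930e-06 -6.45759546e-05]
 [-6.45737209e-05 -5.76253188e-04 -9.99999832e-01]]
```

View pics/scene0.png

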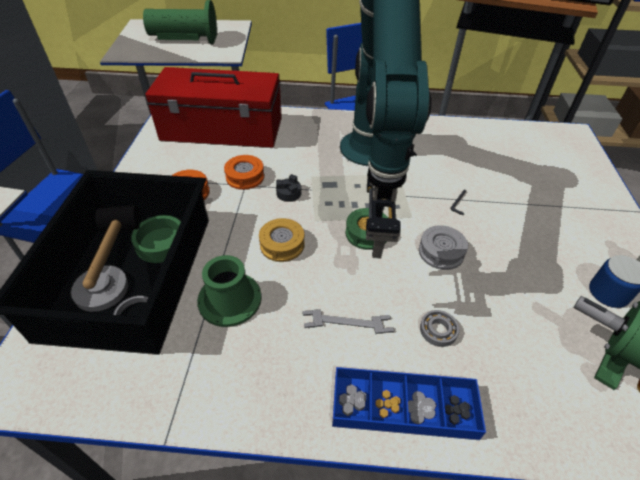

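View pics/wrist0.png

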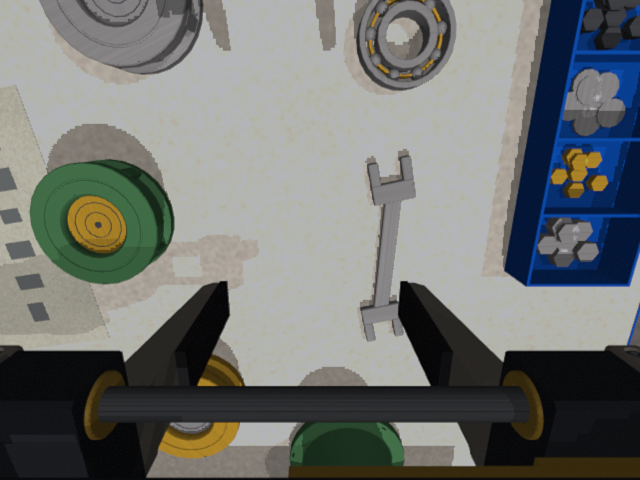

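In the scene image, the candidates are the yellow body with a steel disc at (282,238), the green valve with a brass disc at (370,228), the steel valve at (443,246), and orange rings at (244,171) and (190,185). I choose the one at (282,238). The wrist image shows the same yellow valve at (200,410), partly hidden by the gripper. Next I'll close the fingers, put the camera over it and take a close crop.

```bash
python3 - <<'E'
from station import *
import cv2,numpy as np
ci=viewer.camera_info("wrist"); T=np.array(ci["T_tool_cam"]); print(T.round(3), ci)
for nm,R in dict(a=[[0,1,0],[1,0,0],[0,0,-1]],b=[[-1,0,0],[0,1,0],[0,0,-1]],c=[[0,-1,0],[-1,0,0],[0,0,-1]],d=[[1,0,0],[0,-1,0],[0,0,-1]]).items():
    R=np.array(R,float); off=R@T[:3,3]
    for z in (0.22,):
        p=np.array([0.493-off[0],-0.243-off[1],z]); q=solver.inverse_kinematics(p,R); q2=solver.inverse_kinematics([0.493,-0.243,0.03],R)
        print(nm,p.round(3),None if q is None else np.round(q,2),None if q2 is None else np.round(q2,2))
p=cv2.imread("pics/scene0.png")[200:280,230:330]; cv2.imwrite("pics/crop0.png",cv2.resize(p,None,fx=6,fy=6,interpolation=2))
E
```

```text
[[-0.001  0.955  0.296  0.084]
 [ 1.     0.001  0.001  0.   ]
 [ 0.001  0.296 -0.955 -0.2  ]
 [ 0.     0.     0.     1.   ]] {'intrinsics': array([[347.21549112,   0.        , 313.35983341],
       [  0.        , 347.21549112, 242.27869827],
       [  0.        ,   0.        ,   1.        ]]), 'T_tool_cam': array([[-1.02216237e-03,  9.55173595e-01,  2.96044521e-01,
         8.40827287e-02],
       [ 9.99998864e-01,  6.48409993e-04,  1.36066394e-03,
         4.93511015e-04],
       [ 1.10771204e-03,  2.96045576e-01, -9.55173173e-01,
        -1.99577224e-01],
       [ 0.00000000e+00,  0.00000000e+00,  0.00000000e+00,
         1.00000000e+00]])}
a [ 0.493 -0.327  0.22 ] [ 0.45  0.33  0.1   1.72 -0.04  1.09  0.56] [ 0.37  0.51  0.04  1.96 -0.03  0.67  0.42]
b [ 0.577 -0.243  0.22 ] [ 0.54  0.41 -0.26  1.61  0.11  1.13  1.82] [ 0.61  0.53 -0.26  1.94  0.21  0.69  1.79]
c [ 0.493 -0.159  0.22 ] [-0.31  0.22  0.65  1.92 -0.15  1.05 -2.74] [-0.09  0.58  0.63  1.99 -0.51  0.73 -2.29]
d [ 0.409 -0.243  0.22 ] [ 0.12  0.12  0.38  2.   -0.05  1.03 -1.05] [ 0.14  0.52  0.32  1.98 -0.26  0.68 -0.95]
```

View pics/crop0.png

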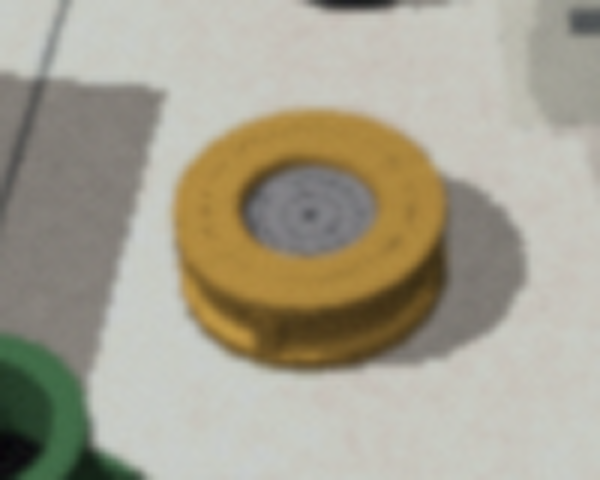

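The crop shows a yellow body with a plain steel disc, centred at (310,212) with a centre mark, so this is the brass valve.

```bash
python3 - <<'E'
from station import *
import cv2,numpy as np
R=np.array([[-1,0,0],[0,1,0],[0,0,-1.]])
effector.grasp(5)
env.reach([0.577,-0.243,0.22],R); env.pause(0.3)
s=env.sense(); p,d=viewer.read_camera("wrist"); cv2.imwrite("pics/w1.png",p[:,:,::-1])
ci=viewer.camera_info("wrist");K=ci["intrinsics"];T=ci["T_tool_cam"]
v,u=np.mgrid[:480,:640]; c=np.stack([(u-K[0,2])/K[0,0]*d,-(v-K[1,2])/K[1,1]*d,-d],-1)
W=(c@T[:3,:3].T+T[:3,3])@np.array(s["tcp_rot"]).T+s["ee_pos"]
hsv=cv2.cvtColor(p,cv2.COLOR_RGB2HSV)
near=np.hypot(W[...,0]-.493,W[...,1]+.243)<.09
m=near&(d>0)&(hsv[...,1]>120)&(abs(hsv[...,0].astype(int)-21)<8)&(W[...,2]>.04)&(W[...,2]<.052)
P=W[m]; (cx,cy),r=cv2.minEnclosingCircle(P[:,:2].astype(np.float32)); print("face",m.sum(),np.median(P[:,2]),cx,cy,r,np.percentile(P,[1,99],axis=0))
m=near&(d>0)&(hsv[...,1]<70)&(np.hypot(W[...,0]-cx,W[...,1]-cy)<.032)&(W[...,2]>.02)
P=W[m]; print("disc",m.sum(),np.median(P,axis=0),np.percentile(P,[2,98],axis=0))
for n in ["brass_disc_face"]:
    for r in tip_of("wrist",n): print(np.round(r["at"],3),r["score"])
print(s["t"],s["ee_pos"],s["gripper_width"],s["wrist_force"])
E
```

```text
face 9267 0.04564164802236059 0.4957578182220459 -0.24386240541934967 0.06319713592529297 [[ 0.43636978 -0.30301385  0.0431563 ]
 [ 0.55438717 -0.18445726  0.04757468]]
disc 2819 [ 0.49449535 -0.24406233  0.03775634] [[ 0.46790139 -0.27137273  0.03614521]
 [ 0.52329086 -0.21598375  0.03949673]]
[ 0.496 -0.241  0.038] 0.73
[ 0.698 -0.349  0.001] 0.33
[ 0.424 -0.005 -0.001] 0.29
3.5917 [ 0.57715671 -0.24263125  0.21995313] 0.0006097182617725087 [0.1158956  0.24228929 0.54300394]
```

View pics/w1.png

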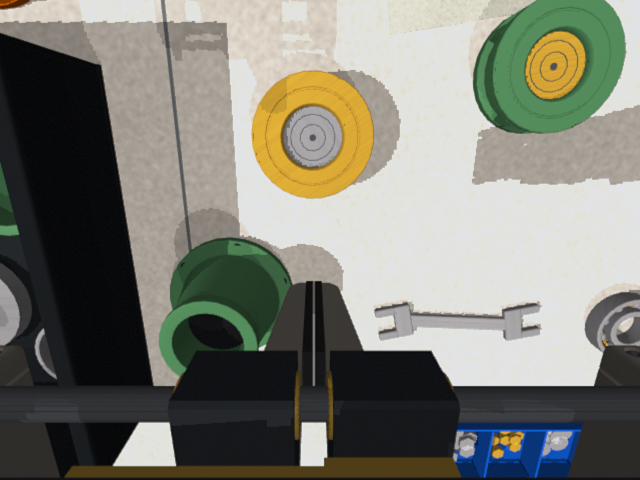

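The wrist image shows the yellow valve's steel disc at (312,137), clear of the fingers. The computed centre is (0.4957, -0.2439). I'll press there under force supervision.

```bash
python3 - <<'E'
from station import *
import numpy as np
x,y=0.4957,-0.2439
env.movel([x,y,0.20]); env.movel([x,y,0.055]); env.pause(0.2)
b=np.mean([env.sense()["wrist_force"] for _ in range(3)],axis=0); print("base",b.round(2),env.sense()["t"])
def press():
    env.movel([x,y,0.041],rate=0.05)
    z=0.033; ok=False
    while z>0.0175:
        env.movel([x,y,z],rate=0.03); env.pause(0.05)
        s=env.sense(); f=s["wrist_force"]-b
        print(round(z,4),s["ee_pos"].round(4),f.round(1),round(s["t"],2))
        if f[2]>15.5 or f[2]>28: ok=True;break
        z-=0.003 if z>0.0275 else 0.001
    env.pause(0.2)
    print("hold",(env.sense()["wrist_force"]-b).round(1),env.sense()["ee_pos"].round(4),ok)
    env.movel([x,y,0.055],rate=0.05); env.pause(0.3)
    s=env.sense(); print("up",(s["wrist_force"]-b).round(1),s["t"]); return ok
if press(): press()
E
```

```text
base [ 0.2   0.33 -0.07] 5.7167
0.033 [ 0.4957 -0.2438  0.0329] [-0.8 -0.   0.1] 6.62
0.03 [ 0.4957 -0.2439  0.0299] [0.3 0.3 0.1] 6.92
0.027 [ 0.4956 -0.2439  0.0269] [-0.3 -1.3 -0.5] 7.22
0.026 [ 0.4957 -0.2439  0.026 ] [ 0.9 -0.3 -0.1] 7.52
0.025 [ 0.4957 -0.2439  0.025 ] [-0.8 -1.3 -0.4] 7.82
0.024 [ 0.4956 -0.2439  0.024 ] [-1.1 -0.2 -0.2] 8.12
0.023 [ 0.4957 -0.2439  0.023 ] [-0.1 -0.6  1. ] 8.42
0.022 [ 0.4957 -0.2439  0.022 ] [ 0.4 -0.2  1.3] 8.72
0.021 [ 0.4957 -0.2439  0.021 ] [ 0.3 -0.5  0.2] 9.02
0.02 [ 0.4957 -0.2439  0.02  ] [-0.5 -0.1  0.1] 9.32
0.019 [ 0.4957 -0.2439  0.019 ] [ 0.3 -0.3  0. ] 9.62
0.018 [ 0.4957 -0.2439  0.018 ] [-0.5 -0.6 -0.8] 9.92
hold [-0.7 -0.1  0.1] [ 0.4957 -0.2439  0.018 ] False
up [ 0.1 -0.7  0.8] 11.3083
```

The wrist force showed no contact down to z = 0.018, so I need to look before pressing again. I'll check at the raised pose and at z = 0.030.

```bash
python3 - <<'E'
from station import *
import cv2,numpy as np
x,y=0.4957,-0.2439
def snap(c):
    p,d=viewer.read_camera(c); return p[:,:,::-1]
ci=viewer.camera_info("side")
def px(P):
    c=np.array(ci["rotation"]).T@(np.array(P)-ci["eye"]); K=ci["intrinsics"]
    return (K@np.array([c[0],-c[1],-c[2]])/-c[2])[:2]
s0=env.sense(); a=snap("side"); w=snap("wrist")
env.movel([x,y,0.030],rate=0.05); env.pause(.2)
s1=env.sense(); b=snap("side")
env.movel([x,y,0.055],rate=0.05)
u,v=px([x,y,.04]).astype(int); print(u,v,px([x,y,.055]),px([x,y,.03]),s0["gripper_width"],s1["gripper_width"])
print((s1["tau"]-s0["tau"]).round(2), s1["joint_positions"].round(3)-s0["joint_positions"].round(3),s1["ee_pos"],s1["wrist_force"],s1["t"])
u=np.clip(u,60,580);v=np.clip(v,60,420)
cr=lambda i:cv2.resize(i[v-60:v+60,u-60:u+60],(400,400),interpolation=cv2.INTER_CUBIC)
cv2.imwrite("pics/s2.png",np.hstack([cr(a),cr(b)])); cv2.imwrite("pics/w2.png",w)
E
```

```text
320 218 [320.1356338  214.68652772] [320.21636528 221.48717278] 0.0007305041296687213 0.000484756825577007
[-0.02 -0.92 -0.05  1.05 -0.   -0.    0.  ] [-0.008  0.038  0.01   0.011  0.014 -0.049 -0.011] [ 0.49596595 -0.24400494  0.03031401] [-0.12082146 -0.09234936 -0.06162454] 12.2583
```

View pics/s2.png

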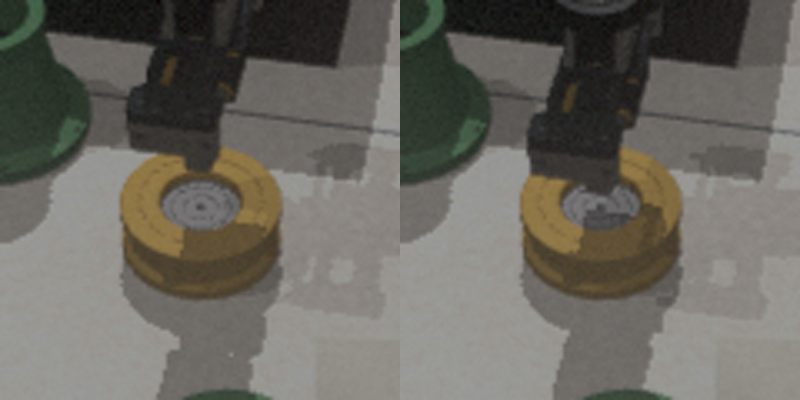

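View pics/w2.png

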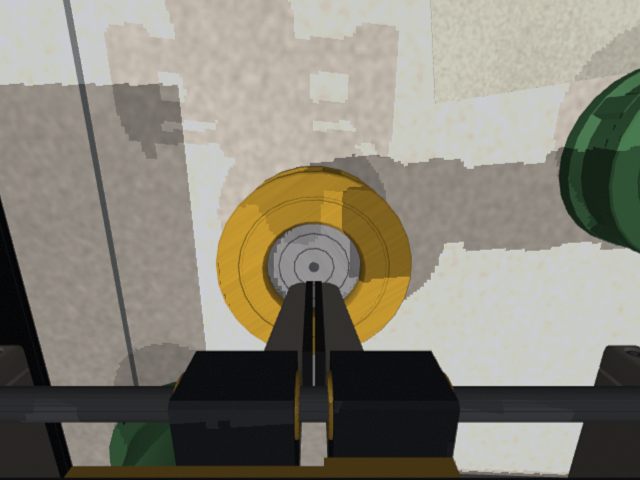

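In the side crops, the fingertip at (205,165) on the left and (603,190) on the right sits about 20–25 mm above where the reported TCP should be. At TCP z = 0.030 it is still above the disc, separate from its shadow. The wrist view shows the valve undisturbed and the fingers centred on the disc at (313,267). So the tips are higher than reported, and I'll carry on down guided by force.

```bash
python3 - <<'E'
from station import *
import numpy as np
x,y=0.4957,-0.2439
b=np.mean([env.sense()["wrist_force"] for _ in range(3)],axis=0)
def F(): return (env.sense()["wrist_force"]-b)[2]
env.movel([x,y,0.019],rate=0.08)
z=0.018; ok=False; zc=None
while z>-0.010:
    env.movel([x,y,z],rate=0.03); env.pause(0.02)
    f=F(); s=env.sense(); print(round(z,4),s["ee_pos"][2].round(4),round(f,1),round(s["t"],2))
    if zc is None and f>3.5: zc=z
    if f>15.5: ok=True;break
    if zc is not None and zc-z>0.019: break
    z-=0.002 if f<10 and zc is None else 0.001
env.pause(0.15); print("hold",F(),env.sense()["ee_pos"].round(4),ok,zc)
env.movel([x,y,0.03],rate=0.05); env.pause(0.2); print(F(),env.sense()["t"])
E
```

```text
0.018 0.0184 0.3 13.82
0.016 0.016 -0.5 14.09
0.014 0.0139 -0.3 14.36
0.012 0.0119 -0.6 14.62
0.01 0.0099 -0.5 14.89
0.008 0.0083 2.5 15.16
0.006 0.0063 4.2 15.43
0.005 0.0053 5.0 15.69
0.004 0.0043 5.6 15.96
0.003 0.0034 5.5 16.23
0.002 0.0024 6.6 16.49
0.001 0.0015 7.7 16.76
0.0 0.0005 6.7 17.02
-0.001 -0.0004 7.8 17.29
-0.002 -0.0014 8.4 17.56
-0.003 -0.0023 7.8 17.82
-0.004 -0.0033 9.3 18.09
-0.005 -0.0042 9.5 18.36
-0.006 -0.0051 9.5 18.62
-0.007 -0.0057 13.6 18.89
-0.008 -0.0063 17.1 19.16
hold 16.552659179181372 [ 0.4962 -0.2441 -0.0063] True 0.006
0.2759452935428206 20.4167
```

The disc opened at about -0.0055 with the expected force curve, a firm stop at 17 N. Now the second press to the same depth.

```bash
python3 - <<'E'
from station import *
import numpy as np,cv2
x,y=0.4957,-0.2439
b=np.mean([env.sense()["wrist_force"] for _ in range(3)],axis=0)
F=lambda:round((env.sense()["wrist_force"]-b)[2],1)
env.movel([x,y,0.011],rate=0.06)
for z in (-0.004,-0.006,-0.007,-0.008,-0.0085,-0.009):
    env.movel([x,y,z],rate=0.03); env.pause(0.05); f=F(); print(z,f)
    if f>15.5: break
env.pause(0.2); print("hold",F())
env.movel([x,y,0.03],rate=0.05); env.pause(0.2); print(F(),env.sense()["t"])
env.movel([x,y,0.20],rate=0.12); env.movel([0.577,-0.243,0.22]); env.pause(.2)
s=env.sense();p,d=viewer.read_camera("wrist"); cv2.imwrite("pics/w3.png",p[:,:,::-1])
print(s["t"],s["wrist_force"],[(r["at"].round(3) if hasattr(r["at"],"round") else r["at"]) for r in tip_of("wrist","brass_disc_face")])
E
```

```text
-0.004 7.8
-0.006 9.2
-0.007 12.8
-0.008 16.0
hold 15.5
0.5 23.7917
26.2667 [ 0.272245   -0.2139407  -0.18390548] [[0.4935, -0.2405, 0.0364]]
```

View pics/w3.png

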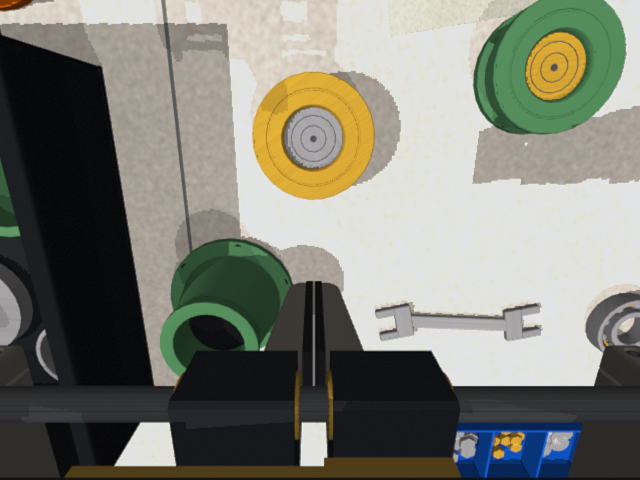

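The picture matches the one before pressing: the valve is at (313,138), its disc is shut, and nothing else has moved. The arm is clear, so I'm handing in.

```bash
python3 -c "
from station import *
print(workorder.finish_job())"
```

```text
the job is handed in; nothing more can be done
None
```

I pressed the brass valve's disc down onto its stop twice (about 16–17 N each time) and let it spring shut after each press. By the last picture, the valve and the other parts in view hadn't moved and the arm was clear. I handed the job in at about 26 s, but no verdict came back.

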